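# Seat the reference bottle and hold the incubator hatch at its balance point

### The job

Stand the small amber bottle upright and fully home in the round reference well on the incubator's front ledge and let go of it. Then lift the incubator's sprung blue hatch by its steel bar past its balance point (its pointer beyond the red mark on the side quadrant) and ease it back, without letting it drop, until the pointer is in the green band just below the balance point. Finish holding it still there with the fingers on the bar, so that I can look at the block before it is shut; leave the beaker, the tape roll and the timer where they are.

Things in the scene. Friction and masses are not known exactly. Their poses are not given: they have to be found in the camera images.
- bottle: small amber glass bottle with a ribbed white cap that stays on, 37 mm in diameter, 83 mm tall, about 0.07 kg, standing on the worktop (it may have changed places with the beaker or the tape roll). Grip its straight body (37 mm wide) about 50 mm up, below the shoulder that leads to the 32 mm cap. Origin at the centre of its underside, z up along its axis
- incubator: white bench dry-block incubator, fixed to the worktop, 300 x 210 mm, on the robot's right; place and yaw vary. Origin at the centre of its underside, x from its front (display) to its back, y to its left as the robot sees it, z up. Front ledge: x -180 to -45 mm, top 60 mm high, with the well. Main housing behind: x -45 to 120 mm, 84 mm high, with the blue hatch over it
- well_mouth (a point): centre of the mouth of the round reference well, at the ledge's top, at (-150, 75, 60) mm in the incubator's frame; 41 mm in diameter (rim chamfered 3 mm), 28 mm deep; the seated bottle stands out 55 mm above the ledge
- well_floor (a point): centre of the well's flat floor, 32 mm above the worktop; the origin of a seated bottle lies here
- hatch_hinge (a point): middle of the hatch's hinge axis, at (100, 0, 105) mm in the incubator's frame; the axis runs along the incubator's y
- balance_mark (a point): red balance mark on the grey quadrant plate at the incubator's left side (107 to 112 mm left of its middle, up to 77 mm from the hinge axis). It stands at hatch angle 1.0 rad; the green band just below it runs from 0.74 to 0.94 rad. A red pointer on the hatch's left edge shows the hatch angle there
- hatch_bar (a point): middle of the hatch's round steel grip bar, 12 mm thick, 120 mm long along the incubator's y. At hatch angle q it lies 200 cos q mm in front of the hinge axis (to the incubator's -x) and 200 sin q mm above it. Shut, it has a 49 mm gap behind it and 39 mm below it to the ledge: it can be pinched from above, one finger in front, one in the gap, and turns freely between the fingers
- hatch (a joint): angle of the hatch, rad: 0 shut (the start), grows as it is raised, stop at 1.4. It weighs 0.95 kg and has a spring: it balances at 1.0, below that it falls shut, beyond that it swings up to the stop by itself. Raising it at the bar takes about 2 N at first, near nothing at 1.0. Raise it to 1.1 or more, then bring it back to 0.74 to 0.94 and hold it there; move it slower than 1 rad/s
- beaker: glass beaker with spout, 59 x 64 x 67 mm, origin at the centre of its underside; to be left alone
- tape_roll: roll of white tape lying flat, 68 mm in diameter, 18 mm high, origin at the centre of its underside; to be left alone
- timer: square white timer, 63 x 63 x 21 mm, origin at the centre of its underside; to be left alone
Things that resemble listed ones, but are neither listed nor needed, are in the scene too. What is meant by the bottle is not pink, and is the smaller of those in its own colour.

How it is judged:
On the way, in this order (a step that is already met when the one before it is completed fails the run):
1. the bottle stands upright, fully home in the reference well, and has been let go (horizontal distance between bottle and well_floor below 0.006 m and z of bottle in the frame of well_floor below 0.004 m and angle between bottle's own z axis and vertical below 0.09 rad and contact force between the fingers and bottle below 0.1 N), for 0.2 s.
2. the hatch is raised past its balance point (value of joint hatch above 1.04 rad), for 0.1 s.
At the end, for the whole second after the job is handed in: The fingers hold the hatch still (under 0.08 rad/s) at 0.71 to 0.97 rad, after raising it past 1.04 rad; the bottle stands untouched in the well, within 6 mm of its centre, 4 mm of its floor and 5 degrees of upright (all of step 1 and value of joint hatch between 0.71 and 0.97 rad and velocity of joint hatch between -0.08 and 0.08 rad/s and contact force between the fingers and hatch above 0.15 N and contact force between the arm and bottle below 0.1 N); the arm keeps its last pose, push and grip.
It fails at once if the hatch is let drop (falls faster than 1.5 rad/s) (velocity of joint hatch below -1.5 rad/s).
It fails at once if the beaker, the tape roll or the timer is moved by more than 3 cm (distance of any of beaker, tape_roll, timer from where it was at the start of the episode above 0.03 m).
It also fails if it takes over 53 s, if anything falls off the work surface, if the arm or the gripper's body presses on something with over 40 N, if the wrist force passes 120 N, or if a joint passes its speed limit or range.

### The arm

A 6-joint arm with a two-finger parallel gripper is mounted at the origin on a cart in front of the work surface, level with it; the furniture and walls round the work are solid. World frame = base frame: x ahead of the robot, y to its left, z up, the work surface at z = 0. Lengths are in m, angles in rad, forces in N, time in s.
With the tool pointing down it reaches from about 0.375 to 0.975 m from the base axis. Payload 3.8 kg.
Tool frame: the origin (TCP) lies midway between the tips of the shut fingers; the grasp point (between the pads) lies 19 mm behind it; z points along the fingers, y is the line along which they close (so a half turn about z gives the same grasp; the last joint's range is limited). The gripper opens to 85 mm and grips with 20 to 120 N. Pads are 22 mm wide; open, the fingers measure 114 mm over their backs; the gripper's body (76 mm by 85 mm) begins 54 mm behind the grasp point. The pads swing forward as they close: fully open they stand 13 mm farther back than shut.
Start: joints at [1.185, 0.264, 1.604, -0, 1.274, -0.037], TCP at [0.231, 0.634, 0.231] pointing down, gripper open.
Joint ranges: [-2.63, 2.63], [-0.94, 2.18], [0.31, 2.57], [-1.31, 4.45], [0, 2.66], [-2.55, 2.55]. Speed limits (rad/s): [2.57, 2.57, 3.14, 3.14, 3.14, 3.14].

### API

Orientations are given as a rotation vector (axis times angle).
In Python, from workcell import bot gives the robot as it stands.
- The arm moves only by the tool servo_tool, never from a script. Its argument "series" is a list of rows, each a list of 7 numbers: the shift along the world's x, y, z in units of 0.15 m (1.0 is 0.15 m), then the turn, a rotation vector about the world's x, y, z in units of 180 degrees (1.0 is 180 degrees), then the closure, from 0 (fully open) to 1 (shut). A call has 1 to 20 rows; each row is the pose to reach, as a shift and turn from the pose commanded when the call began, turning the shorter way round; what a row does not reach only later rows make up. A row lasts 1/10 s, in which the tool goes at most 50 mm and 8.59 degrees, less where a joint would pass 70% of its speed; a pose out of reach is approached as far as the arm can. A call with a number of a shift or a turn outside -1 to 1 is refused whole. A call with a gripper value outside its range is refused whole. The fingers move at their own pace and stop on an object; "newtons" is the grip in N (left out, the last holds). Time passes only in rows, so rows that repeat a pose let the fingers close. It gives the time, the measured TCP pose, the force, the opening and the grip force at its end, in the units of the state.
- bot.read_state(): the state, without advancing time (a new reading comes with each control period).
- bot.read_camera(name): name is "scene" or "top" or "wrist"; returns the picture (384x512x3 uint8, red, green, blue); there is no depth.
- bot.camera_info(name): a dict with "vertical_fov" (degrees; the focal length in pixels is half the picture's height over the tangent of half this angle, whatever the lens; pixels are square), "cx", "cy" (the principal point, pixels), "R" (3x3) and "t" (3): a world point X has camera coordinates R X + t. Camera axes: x right, y down, z forward; pixel columns grow to the right and rows downward; lengths in m; the calibration is good to about 2 mm. A picture is of the moment at which its call begins: read the wrist's pose just before it. camera_info takes no time and is no camera call; for the wrist camera it gives the pose at the moment of the call.
- bot.finish_job(): hands the job in; it is judged then, once.
Trained networks look in the newest picture that a camera, given by its name, has taken for a name from the list of things; names that differ only in an ending like _2 or _b are one class to them, and where a whole thing is asked for, a point or a joint stands for the part that bears it (a point fixed in the world has none). Each returns a list of dicts, best first, with "score" (0 to 1); they miss things now and then, are a little off and sometimes report something else, mostly with a low value. They report only what shows in the picture. A call takes as long as a camera call. They do not tell look-alikes from the thing itself.
- bot.recognise(target, camera): "box" ([left, top, right, bottom] as shares, 0 to 1, of the picture: columns of its width, rows of its height, round what is visible of it).
- bot.trace(target, camera): "mask" (384x512 bool, what is visible of it) and "box" ([left, top, right, bottom] as shares, 0 to 1, of the picture: columns of its width, rows of its height, round what is visible of it).
- bot.mark_of(target, camera): "at" ([row, column] as shares, 0 to 1, of the picture: columns of its width, rows of its height: a listed point, or the origin of a listed thing).
The state is a dict: "time": time; "q": joint angles; "joint_vel": joint speeds; "joint_torque": joint torques, N m; "tool_pos": TCP position; "tcp_rot": TCP orientation; "wrist_force": force on the tool from outside, world axes, zero at the start; "torque": the same for the moment, N m; "width": opening from 0.0 (shut) to 1.0 (fully open); "grip_force": force on a finger pad.
Only numpy, scipy, OpenCV 4.12 (cv2) and the standard library are available. Lean on these libraries where they do the work, as an engineer would, in place of code of your own. Each camera call takes 0.05 s, during which the arm holds its last target. There are 200 camera calls.

## Working session

There is one attempt and no reset: what is moved stays moved. The work goes in short steps, Python scripts to look and compute and a tool call to move; the robot and the scene stay as the last step left them, time stands still between calls to the robot, and variables do not carry over. Pictures are saved under pics/ and viewed, at most 10 in all, crops included, and the job is handed in when it is done.

Besides the shell and the picture viewer there is one more tool, called after ">>>" in YAML: its name, and indented under it one key for each argument. servo_tool: Moves the arm, as the interface text tells. Shifts and turns lie within -1 to 1; 1 stands for 0.15 m of shift or 180 degrees of turn. Its arguments: {"type":"object","properties":{"series":{"type":"array","items":{"type":"array","items":{"type":"number"}}},"newtons":{"type":"number"}},"required":["series"]}

```bash
mkdir -p pics; ls; cat > h.py <<'E'
from workcell import bot
import numpy as np, cv2
def info(c):
    i=bot.camera_info(c); f=192/np.tan(np.radians(i["vertical_fov"])/2)
    return i,f
def ray(c,at):
    i,f=info(c); R=np.array(i["R"]);t=np.array(i["t"])
    r,cc=at[0]*384,at[1]*512
    d=R.T@np.array([(cc-i["cx"])/f,(r-i["cy"])/f,1]); return -R.T@t,d
def onz(c,at,z):
    o,d=ray(c,at); return o+d*(z-o[2])/d[2]
def proj(c,X):
    i,f=info(c); p=np.array(i["R"])@X+np.array(i["t"]); return i["cx"]+f*p[0]/p[2], i["cy"]+f*p[1]/p[2]
def save(c,n):
    im=bot.read_camera(c); cv2.imwrite(f"pics/{n}.png",im[:,:,::-1]); return im
E
python3 - <<'E'
from h import *
a=save("top","top0"); b=save("scene","sc0")
cv2.imwrite("pics/both.png",cv2.resize(np.hstack([a,b])[:,:,::-1],(800,300)))
np.set_printoptions(precision=4,suppress=True)
H={"bottle":0,"well_mouth":.06,"well_floor":.032,"hatch_hinge":.105,"hatch_bar":.105,"balance_mark":.16,"beaker":0,"tape_roll":0,"timer":0,"incubator":0}
for c in("top","scene"):
    i,f=info(c); print(c,i,f)
    for n,z in H.items():
        for m in bot.mark_of(n,c)[:4]: print(c,n,round(m["score"],2),np.array(m["at"])*[384,512],onz(c,m["at"],z))
print(bot.read_state())
E
```

```text
pics
top {'vertical_fov': 43.4436598311853, 'cx': 266.8843748884212, 'cy': 191.62203514343955, 'R': array([[-0.1351, -0.9908, -0.001 ],
       [-0.8767,  0.12  , -0.4658],
       [ 0.4616, -0.0621, -0.8849]]), 't': array([0.1073, 0.5301, 1.5996])} 481.94012229470763
top bottle 0.7 [238.8096 307.0976] [ 0.392  -0.0956  0.    ]
top bottle 0.64 [253.0944 218.5216] [0.3806 0.2348 0.    ]
top bottle 0.57 [236.5056 202.2912] [0.4538 0.2887 0.    ]
top well_mouth 0.9 [214.3872 337.408 ] [ 0.4483 -0.2138  0.06  ]
top well_floor 0.94 [219.4176 338.2784] [ 0.44  -0.219  0.032]
top hatch_hinge 0.97 [152.1024 369.408 ] [ 0.6691 -0.3778  0.105 ]
top hatch_hinge 0.5 [151.6032 339.6096] [ 0.6868 -0.2657  0.105 ]
top hatch_bar 0.75 [202.7136 364.6976] [ 0.4607 -0.3107  0.105 ]
top balance_mark 0.89 [152.4096 340.3776] [ 0.6495 -0.2533  0.16  ]
top beaker 0.75 [233.2032 242.7904] [0.4466 0.1381 0.    ]
top beaker 0.23 [191.0016 359.0144] [ 0.5621 -0.3309  0.    ]
top tape_roll 0.52 [225.984  275.8144] [0.459  0.0119 0.    ]
top incubator 0.82 [194.496  359.2192] [ 0.547  -0.3283  0.    ]
scene {'vert
[... 807 characters left out ...]
218.7776] [0.4555 0.1418 0.    ]
scene tape_roll 0.54 [225.792 223.488] [0.4452 0.0133 0.    ]
scene timer 0.69 [127.7952 190.6176] [0.4119 0.4359 0.    ]
scene incubator 0.92 [324.7104 291.3792] [ 0.5621 -0.3348  0.    ]
{'time': 1.1, 'q': array([ 1.1851,  0.2639,  1.604 ,  0.    ,  1.2737, -0.0369]), 'joint_vel': array([-0.0013,  0.0022, -0.002 ,  0.0006,  0.0006, -0.0006]), 'joint_torque': array([  0.0008, -51.509 , -36.7721,  -0.0001,   0.001 ,  -0.    ]), 'tool_pos': array([0.2307, 0.6343, 0.2313]), 'tcp_rot': array([-0.5451, -3.0939,  0.0001]), 'wrist_force': array([-0.3083,  0.1009, -0.7869]), 'torque': array([ 0.0266,  0.022 , -0.0203]), 'grip_force': 0.0, 'width': 0.996617774736799}
```

View pics/top0.png

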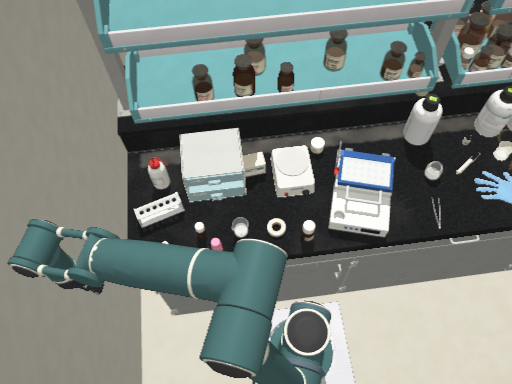

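View pics/sc0.png

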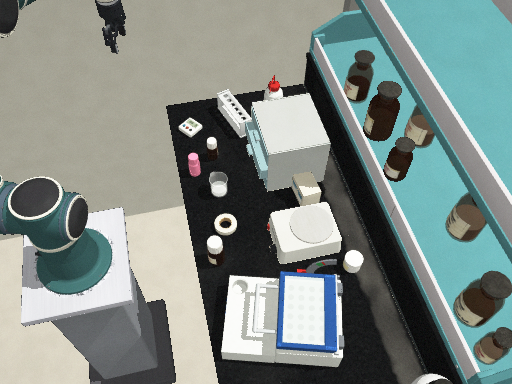

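The arm is clear of the scene. There are two amber bottles: near (212,148) and (215,250) in the scene view. A pink bottle is at (194,163), and the incubator is at the bottom with its well at about (239,287). Next I fit the incubator pose and compare the bottle sizes.

```bash
cat >> h.py <<'E'
from scipy.optimize import least_squares
PTS={"well_mouth":(-.15,.075,.06),"well_floor":(-.15,.075,.032),"hatch_hinge":(.1,0,.105),"hatch_bar":(-.1,0,.105),"incubator":(0,0,0)}
def inc2w(p,L):
    c,s=np.cos(p[2]),np.sin(p[2]); return np.array([p[0]+c*L[0]-s*L[1],p[1]+s*L[0]+c*L[1],L[2]])
E
python3 - <<'E'
from h import *
np.set_printoptions(precision=4,suppress=True)
ob=[]
ims={}
for c in("top","scene"):
    ims[c]=bot.read_camera(c)
    for n,L in PTS.items():
        for m in bot.mark_of(n,c)[:1]: ob.append((c,L,m["at"][1]*512,m["at"][0]*384,n))
    for m in bot.trace("bottle",c)[:4]:
        k=m["mask"]; ys,xs=np.where(k); im=ims[c][k]
        print(c,round(m["score"],2),"x",xs.min(),xs.max(),"y",ys.min(),ys.max(),"area",k.sum(),im.mean(0))
def res(p): return np.concatenate([np.array(proj(c,inc2w(p,L)))-[u,v] for c,L,u,v,n in ob])
s=least_squares(res,[.56,-.335,-.3],loss="soft_l1")
print(s.x); r=res(s.x).reshape(-1,2)
for o,q in zip(ob,r): print(o[0],o[4],q)
for n,L in PTS.items(): print(n,inc2w(s.x,L))
im=ims["scene"][120:270,150:270]; cv2.imwrite("pics/crop.png",cv2.resize(im,None,fx=4,fy=4,interpolation=cv2.INTER_CUBIC)[:,:,::-1])
# predicted height px of 83mm bottle
for x,y in((.46,.30),(.398,-.094)):
    for c in("top","scene"): print(x,c,np.array(proj(c,np.array([x,y,0]))),np.array(proj(c,np.array([x,y,.083]))))
E
```

```text
top 0.77 x 300 314 y 220 241 area 256 [153.7227 148.1602 142.2891]
top 0.6 x 195 205 y 222 238 area 153 [138.3333 133.5359 128.634 ]
top 0.57 x 329 393 y 145 236 area 4790 [189.7438 196.3676 203.2547]
top 0.44 x 211 221 y 238 249 area 106 [214.2736 145.3208 167.8491]
scene 0.83 x 187 200 y 153 177 area 268 [189.4216 115.4216 137.5672]
scene 0.8 x 207 225 y 235 266 area 489 [141.5317 136.7464 130.2311]
scene 0.69 x 206 217 y 137 160 area 243 [116.1481 110.284  104.6379]
scene 0.4 x 252 339 y 269 354 area 5174 [171.4192 189.0182 211.839 ]
[ 0.5624 -0.337  -0.2982]
top well_mouth [0.0943 1.1071]
top well_floor [-0.8062  2.2879]
top hatch_hinge [-0.9366  2.1927]
top hatch_bar [ 0.6616 -2.7844]
top incubator [-0.6041 -1.9433]
scene well_mouth [-4.5547 -1.1638]
scene well_floor [ 1.027  -0.8679]
scene hatch_hinge [0.9679 0.3283]
scene hatch_bar [0.0969 1.1095]
scene incubator [-0.0863  3.5424]
well_mouth [ 0.4411 -0.2212  0.06  ]
well_floor [ 0.4411 -0.2212  0.032 ]
hatch_hinge [ 0.658  -0.3664  0.105 ]
hatch_bar [ 0.4668 -0.3076  0.105 ]
incubator [ 0.5624 -0.337   0.    ]
0.46 top [199.1476 235.3656] [196.2328 226.4002]
0.46 scene [211.1292 154.4241] [209.4563 138.0046]
0.398 top [306.4022 237.3786] [308.0715 228.4777]
0.398 scene [214.8811 259.4747] [213.1197 245.5933]
```

View pics/crop.png

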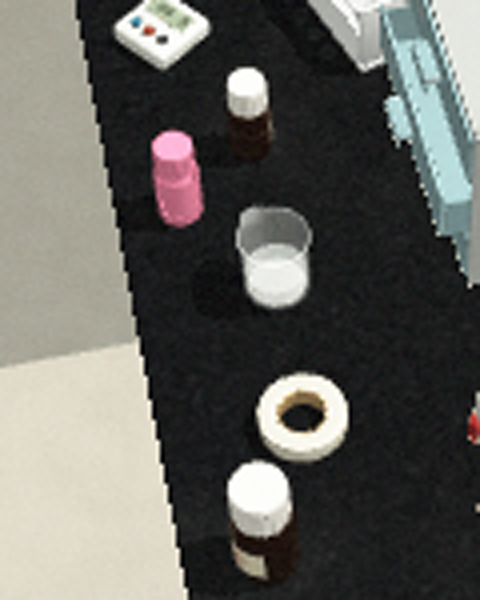

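The far amber bottle, at about (0.46, 0.30), is the small one. It measures about 37 mm wide, against about 53 mm for the near one. I'm moving over it.

>>> servo_tool:
  series:
    - [0.3,-0.3,0,0,0,0,0.2]
    - [0.55,-0.6,0,0,0,0,0.2]
    - [0.7,-0.9,0,0,0,0,0.2]
    - [0.75,-1,0,0,0,0,0.2]
    - [0.75,-1,0,0,0,0,0.2]

```text
time: 2.3
tool_pos: [0.3454, 0.4805, 0.2314]
tcp_rot: [0.552, 3.092, -0.003]
wrist_force: [-0.4, 0.3, -0.4]
width: 0.802
grip_force: 0.0
```

>>> servo_tool:
  series:
    - [0.2,-0.3,0,0,0,0,0.2]
    - [0.4,-0.6,-0.1,0,0,0,0.2]
    - [0.6,-0.9,-0.1,0,0,0,0.2]
    - [0.7,-1,-0.1,0,0,0,0.2]
    - [0.7,-1,-0.1,0,0,0,0.2]
    - [0.7,-1,-0.1,0,0,0,0.2]

```text
time: 2.9
tool_pos: [0.4485, 0.3346, 0.2164]
tcp_rot: [-0.548, -3.093, -0.001]
wrist_force: [0.8, 0.4, 0.4]
width: 0.8
grip_force: 0.0
```

```bash
cat > look.py <<'E'
from h import *
import sys
np.set_printoptions(precision=4,suppress=True)
s=bot.read_state(); print(s["time"],s["tool_pos"],s["tcp_rot"],s["width"])
save("wrist",sys.argv[1])
for a in sys.argv[2:]:
    n,z=a.split(":")
    for m in bot.mark_of(n,"wrist")[:3]: print("mark",n,round(m["score"],2),np.array(m["at"])*[384,512],onz("wrist",m["at"],float(z)))
    for m in bot.trace(n,"wrist")[:3] if n=="bottle" else []:
        ys,xs=np.where(m["mask"]); print("mask",round(m["score"],2),xs.min(),xs.max(),ys.min(),ys.max())
E
python3 look.py w1 bottle:0
```

```text
2.9 [0.4485 0.3346 0.2164] [-0.5479 -3.0931 -0.0014] 0.7999912110508788
mark bottle 0.67 [152.2176 177.5104] [0.3921 0.2442 0.    ]
mark bottle 0.63 [184.3968 232.6016] [0.4577 0.2963 0.    ]
mask 0.71 140 188 141 181
```

View pics/w1.png

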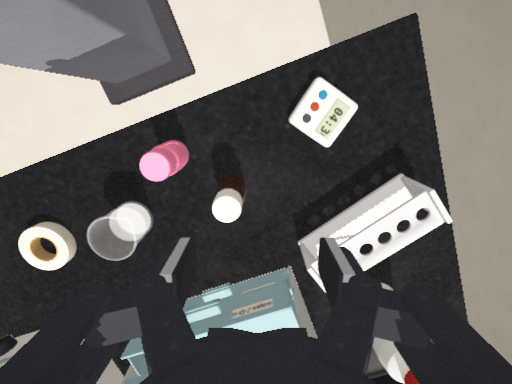

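The view shows the bottle cap at about (228,205), pink at (158,165), the timer at (323,112), the tube rack from about (300,240) rightwards, and the teal box drawer at (240,300).

```bash
python3 - <<'E'
from h import *
np.set_printoptions(precision=4,suppress=True)
im=cv2.imread("pics/w1.png"); g=im[180:235,205:255].min(2)>150
n,l,st,ce=cv2.connectedComponentsWithStats(g.astype(np.uint8)); k=1+st[1:,4].argmax(); print(st[k],ce[k]+[205,180])
u,v=ce[k]+[205.5,180.5]
print("cap",onz("wrist",(v/384,u/512),.083))
for nm,u,v,z in(("rack near",300,240,.0),("rack",300,240,.06),("rack top",310,262,.06),("tray",190,305,.05),("tray top",290,268,.08),("pinktop",156,166,.08),("pink mid",165,160,.04)): print(nm,onz("wrist",(v/384,u/512),z))
E
```

```text
[  7   9  30  34 804] [226.8868 205.745 ]
cap [0.4591 0.2973 0.083 ]
rack near [0.5693 0.3581 0.    ]
rack [0.5366 0.3587 0.06  ]
rack top [0.57   0.3614 0.06  ]
tray [0.585  0.1888 0.05  ]
tray top [0.5566 0.3371 0.08  ]
pinktop [0.3936 0.2435 0.08  ]
pink mid [0.3934 0.2397 0.04  ]
```

>>> servo_tool:
  series:
    - [0.07,-0.25,-0.2,0,0,0,0.1]
    - [0.07,-0.25,-0.5,0,0,0,0.1]
    - [0.07,-0.25,-0.6,0,0,0,0.1]
    - [0.07,-0.25,-0.6,0,0,0,0.1]

```text
time: 3.45
tool_pos: [0.4558, 0.2965, 0.1233]
tcp_rot: [-0.542, -3.089, 0.006]
wrist_force: [-0.6, -0.3, -0.3]
width: 0.899
grip_force: 0.0
```

```bash
python3 look.py w2 bottle:0; python3 - <<'E'
from h import *
im=cv2.imread("pics/w2.png"); 
# expected cap position
print(proj("wrist",np.array([.459,.297,.083])),proj("wrist",np.array([.459,.297,0])))
g=(im.min(2)>150).astype(np.uint8); n,l,st,ce=cv2.connectedComponentsWithStats(g)
for k in range(1,n):
    if st[k,4]>300: print(st[k],ce[k],onz("wrist",(ce[k][1]/384,ce[k][0]/512),.083))
E
```

```text
3.45 [0.4558 0.2965 0.1233] [-0.5421 -3.089   0.0064] 0.8988125926214503
mark bottle 0.94 [151.488  181.7088] [0.3998 0.2403 0.    ]
mark bottle 0.93 [192.1152 259.1232] [0.4653 0.298  0.    ]
mask 0.95 130 199 130 187
mask 0.63 236 278 180 247
(np.float64(255.1027258373994), np.float64(216.88607792472345)) (np.float64(255.42177016229397), np.float64(185.84252531170299))
[    0     0   344   158 16491] [146.9874477   65.15754048] [0.33972861 0.26842022 0.083     ]
[ 341   41   99  100 4838] [389.67631253  91.5686234 ] [0.40669743 0.40825324 0.083     ]
[130 154  40  34 966] [149.29710145 171.07660455] [0.40119051 0.23914255 0.083     ]
[ 365  182  141  103 5676] [436.51004228 235.47498238] [0.5201739 0.4211202 0.083    ]
[ 236  209   43   40 1332] [257.13663664 228.82132132] [0.46860452 0.29513183 0.083     ]
[  73  216   75   63 2193] [118.76470588 240.56725946] [0.44192606 0.19290396 0.083     ]
[ 397  224  115   82 3540] [468.59350282 270.16638418] [0.55945253 0.44045333 0.083     ]
[   0  247   41   56 1120] [ 19.96875    277.21607143] [0.44391425 0.10348753 0.083     ]
```

>>> servo_tool:
  series:
    - [0.05,0,0,0,0,0,0.1]
    - [0.05,0,0,0,0,0,0.1]
    - [0.05,0,0,0,0,0,0.1]

```text
time: 3.9
tool_pos: [0.4672, 0.2974, 0.1276]
tcp_rot: [0.545, 3.092, 0.002]
wrist_force: [0.3, -0.4, -0.0]
width: 0.9
grip_force: 0.0
```

```bash
python3 look.py w3 bottle:0; python3 - <<'E'
from h import *
im=cv2.imread("pics/w3.png"); 
print(bot.read_state()["tool_pos"], proj("wrist",bot.read_state()["tool_pos"]))
i,f=info("wrist"); print(-i["R"].T@i["t"],i["R"][2])
g=(im.min(2)>150).astype(np.uint8); n,l,st,ce=cv2.connectedComponentsWithStats(g)
for k in range(1,n):
    if st[k,4]>300 and 200<ce[k][0]<300: print(st[k],ce[k],onz("wrist",(ce[k][1]/384,ce[k][0]/512),.083))
cv2.imwrite("pics/w3c.png",cv2.resize(im[130:330,120:400],None,fx=2.5,fy=2.5))
E
```

```text
3.9 [0.4672 0.2974 0.1276] [0.5449 3.0922 0.0023] 0.9004483059674502
mark bottle 0.9 [182.7072 250.9824] [0.4606 0.2924 0.    ]
mark bottle 0.7 [135.7824 177.3056] [0.392  0.2416 0.    ]
mask 0.67 230 272 167 231
mask 0.55 122 194 118 173
[0.46632093 0.29687177 0.12660639] (np.float64(257.61657441969095), np.float64(246.9927088968351))
[0.39323459 0.32292682 0.26843834] [ 0.28336712 -0.10217831 -0.95355266]
[ 229  192   43   41 1337] [249.93343306 212.42707554] [0.46035721 0.29319814 0.083     ]
```

View pics/w3c.png

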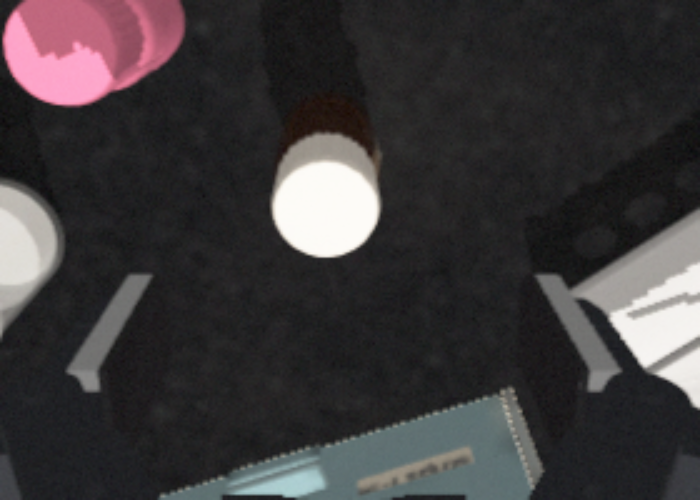

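The cap's top is centred at crop (326,208), which puts the bottle at about (0.461, 0.295). The fingers clear the rack and the pink bottle. I'm descending and gripping.

>>> servo_tool:
  newtons: 40
  series:
    - [-0.035,-0.013,0,0,0,0,0.1]
    - [-0.035,-0.013,-0.2,0,0,0,0.1]
    - [-0.035,-0.013,-0.4,0,0,0,0.1]
    - [-0.035,-0.013,-0.55,0,0,0,0.1]
    - [-0.035,-0.013,-0.64,0,0,0,0.1]
    - [-0.035,-0.013,-0.64,0,0,0,0.1]
    - [-0.035,-0.013,-0.64,0,0,0,0.4]
    - [-0.035,-0.013,-0.64,0,0,0,0.7]
    - [-0.035,-0.013,-0.64,0,0,0,1]
    - [-0.035,-0.013,-0.64,0,0,0,1]
    - [-0.035,-0.013,-0.64,0,0,0,1]

```text
time: 5.15
tool_pos: [0.4621, 0.2954, 0.0321]
tcp_rot: [0.545, 3.092, 0.002]
wrist_force: [-0.4, -1.1, 5.7]
width: 0.417
grip_force: 39.8
```

>>> servo_tool:
  series:
    - [0,0,0.2,0,0,0,1]
    - [0,0,0.5,0,0,0,1]
    - [0,-0.1,0.8,0,0,0,1]
    - [0,-0.4,0.9,0,0,0,1]
    - [0,-0.7,0.9,0,0,0,1]
    - [0,-1,0.9,0,0,0,1]
    - [0,-1,0.9,0,0,0,1]

```text
time: 5.85
tool_pos: [0.4606, 0.1407, 0.1657]
tcp_rot: [0.552, 3.092, -0.003]
wrist_force: [0.2, -0.1, -1.5]
width: 0.414
grip_force: 40.4
```

>>> servo_tool:
  series:
    - [0,-0.3,0,0,0,0.016,1]
    - [0,-0.6,0,0,0,0.016,1]
    - [0,-0.9,0,0,0,0.016,1]
    - [0,-1,0,0,0,0.016,1]

```text
time: 6.25
tool_pos: [0.461, -0.0077, 0.1656]
tcp_rot: [0.471, 3.105, -0.001]
wrist_force: [0.1, 0.5, -1.8]
width: 0.412
grip_force: 40.5
```

>>> servo_tool:
  series:
    - [0,-0.3,0,0,0,0,1]
    - [0,-0.6,0,0,0,0,1]
    - [0,-0.8,0,0,0,0,1]
    - [0,-0.8,0,0,0,0,1]
    - [0,-0.8,0,0,0,0,1]
    - [0,-0.8,0,0,0,0,1]

```text
time: 6.85
tool_pos: [0.461, -0.124, 0.1652]
tcp_rot: [-0.466, -3.107, -0.001]
wrist_force: [-0.8, 0.8, -1.2]
width: 0.413
grip_force: 40.6
```

```bash
python3 look.py w4 well_mouth:.06 well_floor:.032 hatch_bar:.105 bottle:.14 hatch_hinge:.105; python3 -c "
from h import *
print(bot.read_state()['tool_pos'],bot.read_state()['wrist_force'])"
```

```text
6.85 [ 0.461  -0.124   0.1652] [-0.4662 -3.1065 -0.0011] 0.4130037807823081
mark well_mouth 0.61 [204.4032 159.5904] [ 0.4446 -0.2171  0.06  ]
mark well_floor 0.4 [133.9008 374.9888] [0.4449 0.0029 0.032 ]
mark well_floor 0.19 [ 98.9952 498.3808] [0.4467 0.1211 0.032 ]
mark hatch_bar 0.77 [276.5184  60.2112] [ 0.4701 -0.3041  0.105 ]
mark hatch_bar 0.62 [131.2128 373.9136] [ 0.4273 -0.0254  0.105 ]
mark bottle 0.85 [223.296  258.7136] [ 0.4576 -0.1223  0.14  ]
mark bottle 0.68 [120.8832 269.1072] [ 0.3962 -0.0972  0.14  ]
mask 0.9 223 299 202 332
mask 0.59 244 303 92 152
[ 0.4610202  -0.12449342  0.16528743] [-0.06478921  0.51690915 -0.69985518]
```

View pics/w4.png

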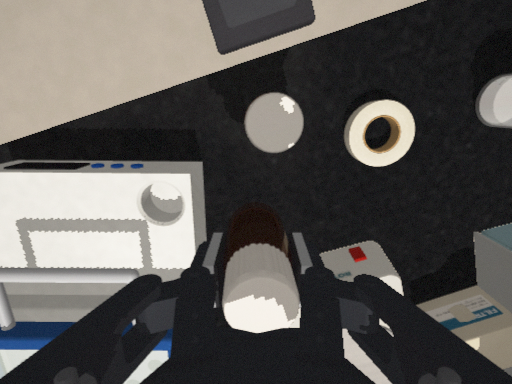

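The well mouth is at about (161,203) and agrees with the bar mark and the fitted yaw. The bottle is held upright at (260,270). I'm moving over the well.

>>> servo_tool:
  series:
    - [-0.03,-0.2,0,0,0,0,1]
    - [-0.08,-0.45,0,0,0,0,1]
    - [-0.11,-0.62,-0.1,0,0,0,1]
    - [-0.11,-0.62,-0.25,0,0,0,1]
    - [-0.11,-0.62,-0.33,0,0,0,1]
    - [-0.11,-0.62,-0.33,0,0,0,1]
    - [-0.11,-0.62,-0.33,0,0,0,1]
    - [-0.11,-0.62,-0.33,0,0,0,1]

```text
time: 8.0
tool_pos: [0.4454, -0.218, 0.1168]
tcp_rot: [0.465, 3.105, -0.001]
wrist_force: [-0.1, 0.1, -1.2]
width: 0.415
grip_force: 40.6
```

```bash
python3 look.py w5 well_mouth:.06 hatch_bar:.105 bottle:.084; python3 - <<'E'
from h import *
a=save("scene","s5"); 
for c in("scene","top"):
    if c=="top": save("top","t5")
    for n,z in(("bottle",.084),("well_mouth",.06),("hatch_bar",.105)):
        for m in bot.mark_of(n,c)[:2]: print(c,n,round(m["score"],2),np.array(m["at"])*[384,512],onz(c,m["at"],z))
i=cv2.resize(a[200:360,170:330],(480,480),interpolation=cv2.INTER_CUBIC)
w=cv2.imread("pics/w5.png")[:,:,::-1][100:340,100:400]
cv2.imwrite("pics/c5.png",np.hstack([cv2.resize(w,(320,256)).copy() if 0 else cv2.copyMakeBorder(cv2.resize(w,(320,256)),0,224,0,0,cv2.BORDER_CONSTANT),i])[:,:,::-1])
E
```

```text
8.0 [ 0.4454 -0.218   0.1168] [ 0.4654  3.1053 -0.0008] 0.4154170483365618
mark well_mouth 0.86 [211.0848 262.1952] [ 0.4464 -0.2145  0.06  ]
mark bottle 0.89 [224.1024 255.2832] [ 0.4447 -0.2196  0.084 ]
mark bottle 0.62 [105.4848 378.88  ] [ 0.3917 -0.1245  0.084 ]
mask 0.77 352 498 62 144
mask 0.71 222 300 201 333
scene bottle 0.67 [260.5824 218.4192] [ 0.40340968 -0.14370277  0.084     ]
scene bottle 0.63 [172.8    196.5056] [0.39541622 0.16811767 0.084     ]
scene well_mouth 0.72 [287.1936 241.6128] [ 0.45001924 -0.22404398  0.06      ]
scene hatch_bar 0.82 [306.0864 253.696 ] [ 0.46480025 -0.3015594   0.105     ]
top bottle 0.6 [252.4032 214.8864] [0.3524892 0.2423576 0.084    ]
top bottle 0.38 [235.0848 306.7904] [ 0.37320528 -0.08494069  0.084     ]
top hatch_bar 0.69 [203.4816 363.52  ] [ 0.45822948 -0.30580407  0.105     ]
```

View pics/c5.png

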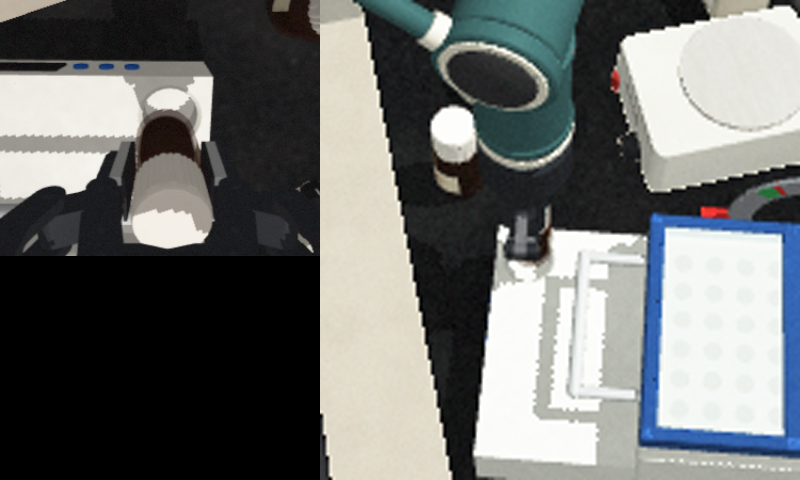

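Seen from the wrist, the bottle and well are aligned laterally to within about 1 px. I'm lowering partway and checking the force.

>>> servo_tool:
  series:
    - [0,0.005,-0.08,0,0,0,1]
    - [0,0.005,-0.13,0,0,0,1]
    - [0,0.005,-0.17,0,0,0,1]
    - [0,0.005,-0.2,0,0,0,1]
    - [0,0.005,-0.22,0,0,0,1]
    - [0,0.005,-0.22,0,0,0,1]

```text
time: 9.25
tool_pos: [0.4441, -0.2171, 0.0821]
tcp_rot: [-0.467, -3.106, -0.001]
wrist_force: [0.7, 0.9, -2.5]
width: 0.415
grip_force: 40.6
```

>>> servo_tool:
  series:
    - [0,0,-0.04,0,0,0,1]
    - [0,0,-0.08,0,0,0,1]
    - [0,0,-0.11,0,0,0,1]
    - [0,0,-0.12,0,0,0,1]
    - [0,0,-0.12,0,0,0,1]

```text
time: 9.75
tool_pos: [0.4443, -0.2172, 0.0644]
tcp_rot: [-0.467, -3.106, -0.0]
wrist_force: [0.8, 0.9, -2.0]
width: 0.412
grip_force: 40.4
```

>>> servo_tool:
  series:
    - [0,0,-0.01,0,0,0,1]
    - [0,0,-0.015,0,0,0,1]
    - [0,0,-0.015,0,0,0,1]

```text
time: 10.05
tool_pos: [0.4448, -0.2175, 0.064]
tcp_rot: [0.467, 3.106, 0.0]
wrist_force: [-2.9, 4.0, 9.6]
width: 0.416
grip_force: 41.3
```

The bottle is on the floor. I'm releasing it and rising.

>>> servo_tool:
  series:
    - [0,0,0,0,0,0,0.5]
    - [0,0,0,0,0,0,0.35]
    - [0,0,0,0,0,0,0.25]
    - [0,0,0,0,0,0,0.2]
    - [0,0,0.1,0,0,0,0.2]
    - [0,0,0.3,0,0,0,0.2]
    - [0,0,0.6,0,0,0,0.2]
    - [0,0,0.8,0,0,0,0.2]
    - [0,0,0.8,0,0,0,0.2]
    - [0,0,0.8,0,0,0,0.2]

```text
time: 11.05
tool_pos: [0.4449, -0.2177, 0.1833]
tcp_rot: [0.467, 3.105, -0.001]
wrist_force: [-0.0, -0.9, -1.0]
width: 0.797
grip_force: 0.0
```

```bash
python3 look.py w6 well_mouth:.06 bottle:.032 hatch_bar:.105; python3 - <<'E'
from h import *
im=cv2.imread("pics/w6.png")
s=bot.read_state(); print(s["tool_pos"])
# predicted cap top for a seated bottle
for z in(.115,.119,.125): print(z,proj("wrist",np.array([.4446,-.2171,z])))
cv2.imwrite("pics/w6c.png",im)
E
```

```text
11.05 [ 0.4449 -0.2177  0.1833] [ 0.467   3.1048 -0.0013] 0.796843177447335
mark bottle 0.92 [178.2144 259.3792] [ 0.4404 -0.2133  0.032 ]
mark bottle 0.81 [105.984 350.208] [ 0.3951 -0.1031  0.032 ]
mark bottle 0.55 [278.5152 200.4992] [ 0.5413 -0.3202  0.032 ]
mask 0.9 332 424 76 133
mask 0.69 238 276 167 223
[ 0.44331996 -0.21676012  0.18064956]
0.115 (np.float64(257.3967849766472), np.float64(209.21268121988726))
0.119 (np.float64(257.4085973196377), np.float64(210.982498348324))
0.125 (np.float64(257.42711311909164), np.float64(213.75667947791482))
```

View pics/w6.png

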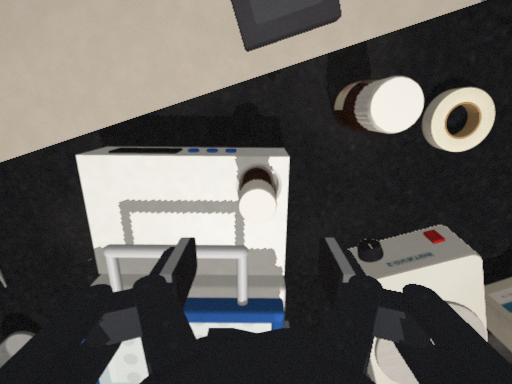

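The bottle stands in the well with its cap centre at about (257,206), against a predicted (257,209) for seated, and it has been let go. The bar runs from about (107,252) to (247,250). I'm turning the tool 90° over the bar with the fingers part-open.

>>> servo_tool:
  series:
    - [0.09,-0.25,0,0,0,-0.04,0.5]
    - [0.18,-0.5,0,0,0,-0.08,0.5]
    - [0.18,-0.58,0,0,0,-0.12,0.5]
    - [0.18,-0.58,0,0,0,-0.17,0.5]
    - [0.18,-0.58,0,0,0,-0.21,0.5]
    - [0.18,-0.58,0,0,0,-0.26,0.5]
    - [0.18,-0.58,0,0,0,-0.3,0.5]
    - [0.18,-0.58,0,0,0,-0.35,0.5]
    - [0.18,-0.58,0,0,0,-0.39,0.5]
    - [0.18,-0.58,0,0,0,-0.44,0.5]
    - [0.18,-0.58,0,0,0,-0.48,0.5]
    - [0.18,-0.58,0,0,0,-0.5,0.5]
    - [0.18,-0.58,0,0,0,-0.5,0.5]
    - [0.18,-0.58,0,0,0,-0.5,0.5]

```text
time: 12.7
tool_pos: [0.471, -0.3041, 0.1816]
tcp_rot: [-2.524, -1.868, 0.001]
wrist_force: [0.7, 0.1, -0.3]
width: 0.5
grip_force: 0.0
```

```bash
python3 look.py w7 hatch_bar:.105 hatch_hinge:.105 bottle:.032 balance_mark:.16; python3 - <<'E'
from h import *
s=bot.read_state(); print(s["tool_pos"],s["q"])
for z in(.105,): print(proj("wrist",np.array([.4702,-.3038,z])),proj("wrist",s["tool_pos"]))
E
```

```text
12.7 [ 0.471  -0.3041  0.1816] [-2.5243 -1.8675  0.0009] 0.5002095815261067
mark hatch_bar 0.59 [201.984  253.5936] [ 0.4678 -0.3034  0.105 ]
mark hatch_hinge 0.93 [203.2896 487.68  ] [ 0.6582 -0.3629  0.105 ]
mark bottle 0.73 [110.2848 211.0976] [ 0.4473 -0.2199  0.032 ]
mask 0.91 171 225 88 132
mask 0.6 88 155 0 24
[ 0.47142469 -0.30433486  0.1824806 ] [-6.17644152e-01  8.60238025e-02  1.90394748e+00  6.87080398e-06
  1.15170612e+00 -3.19550924e-01]
(np.float64(256.0692857409057), np.float64(201.38344323415134)) (np.float64(257.89688482407786), np.float64(245.53658562725667))
```

View pics/w7.png

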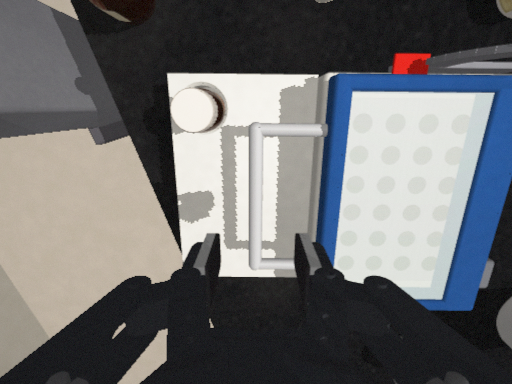

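The bar lies at column ≈255, rows 130–265. It sits midway between the fingers and matches the prediction. I'm descending and pinching.

>>> servo_tool:
  newtons: 40
  series:
    - [-0.01,0,-0.2,0,0,0,0.5]
    - [-0.01,0,-0.4,0,0,0,0.5]
    - [-0.01,0,-0.55,0,0,0,0.5]
    - [-0.01,0,-0.63,0,0,0,0.5]
    - [-0.01,0,-0.63,0,0,0,0.5]
    - [-0.01,0,-0.63,0,0,0,0.7]
    - [-0.01,0,-0.63,0,0,0,0.85]
    - [-0.01,0,-0.63,0,0,0,1]
    - [-0.01,0,-0.63,0,0,0,1]
    - [-0.01,0,-0.63,0,0,0,1]
    - [-0.01,0,-0.63,0,0,0,1]

```text
time: 14.1
tool_pos: [0.4691, -0.3045, 0.0894]
tcp_rot: [-2.526, -1.866, 0.002]
wrist_force: [-5.2, 1.0, 2.7]
width: 0.12
grip_force: 38.9
```

>>> servo_tool:
  series:
    - [0.002,0,0.067,0,0,0,1]
    - [0.006,-0.002,0.133,0,0,0,1]
    - [0.014,-0.004,0.199,0,0,0,1]
    - [0.025,-0.008,0.265,0,0,0,1]
    - [0.04,-0.012,0.33,0,0,0,1]
    - [0.057,-0.018,0.394,0,0,0,1]
    - [0.077,-0.024,0.457,0,0,0,1]
    - [0.101,-0.031,0.519,0,0,0,1]
    - [0.127,-0.039,0.58,0,0,0,1]
    - [0.156,-0.048,0.639,0,0,0,1]
    - [0.156,-0.048,0.639,0,0,0,1]

```text
time: 15.2
tool_pos: [0.4914, -0.3115, 0.1864]
tcp_rot: [-2.524, -1.865, 0.005]
wrist_force: [-11.7, 0.3, 3.5]
width: 0.123
grip_force: 39.2
```

>>> servo_tool:
  series:
    - [0.025,-0.01,0.058,0,0,0,1]
    - [0.06,-0.021,0.114,0,0,0,1]
    - [0.097,-0.032,0.168,0,0,0,1]
    - [0.137,-0.045,0.22,0,0,0,1]
    - [0.179,-0.058,0.27,0,0,0,1]
    - [0.223,-0.071,0.317,0,0,0,1]
    - [0.27,-0.086,0.363,0,0,0,1]
    - [0.319,-0.101,0.405,0,0,0,1]
    - [0.319,-0.101,0.405,0,0,0,1]

```text
time: 16.1
tool_pos: [0.5405, -0.3272, 0.2508]
tcp_rot: [2.526, 1.866, -0.002]
wrist_force: [-13.0, 2.6, 14.6]
width: 0.122
grip_force: 39.9
```

>>> servo_tool:
  series:
    - [0.045,-0.014,0.048,0,0,0,1]
    - [0.098,-0.03,0.086,0,0,0,1]
    - [0.152,-0.047,0.12,0,0,0,1]
    - [0.208,-0.064,0.152,0,0,0,1]
    - [0.265,-0.082,0.181,0,0,0,1]
    - [0.265,-0.082,0.181,0,0,0,1]
    - [0.265,-0.082,0.181,0,0,0,1]

```text
time: 16.8
tool_pos: [0.5823, -0.3404, 0.2767]
tcp_rot: [2.522, 1.862, 0.003]
wrist_force: [-4.0, -1.3, 7.1]
width: 0.12
grip_force: 41.8
```

```bash
python3 - <<'E'
from h import *
a=save("scene","s8"); b=save("top","t8"); s=bot.read_state(); print(s["tool_pos"],s["wrist_force"],s["width"],s["grip_force"])
i=cv2.resize(a[200:360,200:360],(480,480),interpolation=cv2.INTER_CUBIC)
cv2.imwrite("pics/s8c.png",i[:,:,::-1])
for c in("scene","top"):
  for m in bot.mark_of("hatch_bar",c)[:2]: print(c,round(m["score"],2),np.array(m["at"])*[384,512])
  for q in(.8,.9,1,1.1,1.15):
    r=.2; print(c,q,proj(c,np.array([.6595-.955*r*np.cos(q),-.3633+.296*r*np.cos(q),.105+r*np.sin(q)])))
E
```

```text
[ 0.58210969 -0.34031308  0.27662664] [-3.67606761 -1.24904499  6.79557286] 0.11960065603667328 41.805612444877625
scene 0.82 [278.4    306.9952]
scene 0.8 (np.float64(282.3528012414108), np.float64(284.2028369468351))
scene 0.9 (np.float64(289.2964845969595), np.float64(282.15987690307657))
scene 1 (np.float64(296.8829789540367), np.float64(280.4113488345834))
scene 1.1 (np.float64(305.0262208337681), np.float64(278.98930633920844))
scene 1.15 (np.float64(309.2758251444508), np.float64(278.4095714708188))
top 0.8 (np.float64(371.05828766638786), np.float64(166.4446940238458))
top 0.9 (np.float64(372.0845388484005), np.float64(160.70607591993706))
top 1 (np.float64(373.05033843909644), np.float64(154.87312248629527))
top 1.1 (np.float64(373.94221904089216), np.float64(149.02479792149106))
top 1.15 (np.float64(374.35654925559436), np.float64(146.11980414586827))
```

View pics/s8c.png

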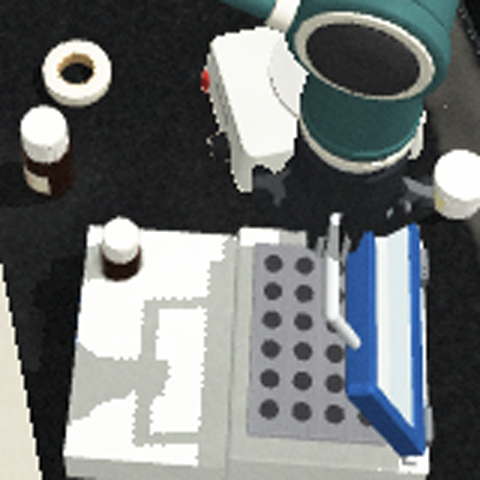

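The hatch stands past the mark. The bar is at about (307,278), which gives q≈1.12, and the bottle is in the well. I'm raising it slightly further for margin, then easing it back to about 0.84.

>>> servo_tool:
  series:
    - [0.03,-0.009,0.013,0,0,0,1]
    - [0.059,-0.018,0.026,0,0,0,1]
    - [0.059,-0.018,0.026,0,0,0,1]
    - [0.059,-0.018,0.026,0,0,0,1]
    - [0.03,-0.009,0.013,0,0,0,1]
    - [0,0,0,0,0,0,1]
    - [-0.028,0.009,-0.015,0,0,0,1]
    - [-0.057,0.018,-0.029,0,0,0,1]
    - [-0.085,0.026,-0.045,0,0,0,1]
    - [-0.113,0.035,-0.06,0,0,0,1]
    - [-0.14,0.044,-0.077,0,0,0,1]
    - [-0.168,0.052,-0.095,0,0,0,1]
    - [-0.195,0.06,-0.114,0,0,0,1]
    - [-0.221,0.068,-0.133,0,0,0,1]
    - [-0.246,0.076,-0.153,0,0,0,1]
    - [-0.271,0.084,-0.173,0,0,0,1]
    - [-0.291,0.09,-0.19,0,0,0,1]
    - [-0.311,0.096,-0.207,0,0,0,1]
    - [-0.325,0.1,-0.219,0,0,0,1]
    - [-0.325,0.1,-0.219,0,0,0,1]

```text
time: 19.0
tool_pos: [0.5321, -0.3244, 0.241]
tcp_rot: [2.526, 1.865, 0.0]
wrist_force: [-4.6, -1.2, 6.0]
width: 0.119
grip_force: 43.0
```

>>> servo_tool:
  series:
    - [0,0,0,0,0,0,1]
    - [0,0,0,0,0,0,1]
    - [0,0,0,0,0,0,1]

```text
time: 19.3
tool_pos: [0.5323, -0.3245, 0.2412]
tcp_rot: [2.525, 1.865, 0.0]
wrist_force: [-4.0, 0.3, 6.1]
width: 0.119
grip_force: 43.1
```

```bash
python3 - <<'E'
from h import *
from scipy.optimize import minimize_scalar
a=save("scene","s9"); b=save("top","t9"); s=bot.read_state(); print(s["tool_pos"],s["wrist_force"],s["width"],s["grip_force"])
P=lambda q:np.array([.6595-.955*.2*np.cos(q),-.3633+.296*.2*np.cos(q),.105+.2*np.sin(q)])
for c in("scene","top"):
  for n in("hatch_bar","bottle"):
   for m in bot.mark_of(n,c)[:3]:
    p=np.array(m["at"])[::-1]*[512,384]
    r=minimize_scalar(lambda q:sum((np.array(proj(c,P(q)))-p)**2),bounds=(0,1.4),method="bounded") if n=="hatch_bar" else None
    print(c,n,round(m["score"],2),p,r and (r.x,r.fun**.5), onz(c,m["at"],.032))
# grasp point fit
g=s["tool_pos"]+[0,0,.0155]
print("q from tool",np.arctan2(g[2]-.105,np.hypot(*(g[:2]-[.6595,-.3633]))))
# red pointer / colour cluster near quadrant in scene
h=cv2.cvtColor(a,cv2.COLOR_RGB2HSV); 
for nm,lo,hi in(("red",0,8),("green",45,85)):
    k=(h[...,0]>=lo)&(h[...,0]<=hi)&(h[...,1]>150)&(h[...,2]>90); k[:230]=0;k[340:]=0;k[:,:270]=0
    n,l,st,ce=cv2.connectedComponentsWithStats(k.astype(np.uint8)); print(nm,[(st[i,4],ce[i].round(1)) for i in range(1,n) if st[i,4]>4])
E
```

```text
[ 0.53230133 -0.32447378  0.24119708] [-5.07396619 -0.58727944  5.81362435] 0.12059342507957745 43.066924810409546
scene bottle 0.76 [216.6784 260.1984] None [ 0.40127305 -0.11426385  0.032     ]
scene bottle 0.65 [242.176  291.9168] None [ 0.45085153 -0.22555885  0.032     ]
top bottle 0.58 [216.0128 249.792 ] None [0.38201732 0.24080109 0.032     ]
q from tool 0.85100591594314
red [(np.int32(10), array([314.9, 258.6]))]
green []
```

```bash
python3 -c "
from h import *
print(bot.finish_job())"
```

```text
the job is handed in; nothing more can be done
None
```

The job is handed in; the hand-in call gave no verdict. The small amber bottle is seated in the well and let go, and the hatch was raised to about 1.2 rad, eased back, and is held at about 0.85 rad in the green band with the fingers on the bar (angles worked out from the tool position).

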